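# Power a drone and hold its recessed reset button with a stylus

## Task

Lay the battery pack that fits the drone's open bay flat in that bay and let go of it; then take the stylus (the tool with the slim straight handle) from the wooden tool holder, reach its tip through the round hole in the controller housing and press the recessed reset button fully down. Finish while still gripping the stylus and holding the button down with it; leave all the other things on the bench where they are.

Things in the scene. Friction and masses are not known exactly. Their poses are not given: they have to be found in the camera images.
- drone: Plywood four-armed drone fixed on the bench, 56 mm high at its centre plate; origin on the bench under its centre, x towards the battery bay, z up. Four motors, 165 mm from the centre at 45 degrees to its x and y, reach 96 mm above the bench.
- bay (a point): Battery bay on the drone: centre of its floor, 56 mm above the bench. A grey open-topped tray, clear inside 42 mm along its x and 84 mm along its y, with 4 mm walls 12 mm high; z up. It is 50 mm from the drone's centre along +x; the controller housing's near face is 73 mm from the bay's centre along -x.
- aperture (a point): Centre of the round hole (16 mm diameter) in the 4 mm lid of the controller housing, at the lid's top face, 104 mm above the bench. The housing is a grey box 64 x 64 mm, 48 mm tall, 105 mm from the bay along -x; axes as the bay's, z up. The button lies straight below: a disc 20 mm wide, its top 26 mm below the lid's top face when released.
- button (a joint): Reset button inside the housing: 0 released, grows as it is pressed straight down, 0.006 m fully down (at its stop). Its spring needs about 1.7 N to start and about 5 N fully down, and pushes it back up when released.
- pack_center (a point): Centre of the battery pack that fits the bay: a dark brick with a grey band, 34 mm (its x) by 76 mm (its y) by 36 mm high, 0.13 to 0.25 kg, lying flat on the bench, the centre 18 mm above its underside. Either way round will do in the bay.
- big_pack_center (a point): Centre of a larger pack of the same look, 50 mm (its x) by 104 mm (its y) by 36 mm high. It does not fit; leave it.
- stylus_center (a point): Centre of the stylus's handle. It stands upright, tip down, in the tool holder: a slim straight round wooden handle 18 mm wide and 80 mm long, whose flat lower end rests on the holder's top, and below it a steel rod 6 mm thick, 55 mm long. z runs from tip to handle end (up in the holder); the tip is 95 mm below this point. About 50 g.
- stylus_tip (a point): The tip of the stylus (end of its steel rod), 95 mm from the handle's centre.
- holder: Wooden tool holder fixed on the bench: a block 176 mm (its x) by 50 mm (its y), 60 mm high, with three upright holes of 10 mm diameter in a row along its x, 58 mm apart, the middle one at its centre. Origin: centre of its underside. The stylus, the awl and the stubby driver stand in the holes in any order.
- awl_center (a point): Middle of the round ball-like wooden handle (38 mm wide, 49 mm tall) of an awl standing in the tool holder, 85 mm above its tip. Leave it.
- stub_driver_center (a point): Middle of the short fat wooden handle (32 mm wide, 32 mm tall) of a stubby driver standing in the tool holder, 71 mm above its tip. Leave it.
- jar: Glass jar with a metal lid, 64 mm wide and 85 mm tall; origin under its centre. Bystander.
- tape: Dark ring-shaped roll of tape lying flat, 70 mm wide, 22 mm high; origin under its centre. Bystander.
- spare_motor: Spare drone motor standing on its foot, 36 mm wide, 45 mm tall with its shaft; origin under its centre. Bystander.
- pliers: Pliers with yellow handles lying flat, about 150 mm long and 12 mm high; origin under the pivot, jaws towards +x. Bystander.
- marker: Yellow marker pen lying flat, 130 mm long (along its x), 14 mm thick; origin under its centre. Bystander.
Not all that is in view belongs to the job. What is shaped like the part that bears pack_center but green is not meant.

How it is judged:
By the outcome, as a careful person would: the job done as asked, in the order asked, and still so for the second after the job is handed in, while the arm keeps its last pose, push and grip.
It also fails if it takes over 58 s, if anything falls off the work surface, if the arm or the gripper's body presses on something with over 40 N, if the wrist force passes 120 N, or if a joint passes its speed limit or range.

## Robot

A 7-joint arm with a two-finger parallel gripper is mounted at the origin on the work surface. World frame = base frame: x ahead of the robot, y to its left, z up, the work surface at z = 0. Lengths are in m, angles in rad, forces in N, time in s.
With the tool pointing down it reaches from about 0.425 to 0.925 m from the base axis. Payload 6.8 kg.
Tool frame: the origin (TCP) lies at the very end of the fingers, on their centre line; the grasp point (between the pads) lies 19 mm behind it; z points along the fingers, y is the line along which they close (so a half turn about z gives the same grasp; the last joint's range is limited). The gripper opens to 85 mm and grips with 20 to 120 N. Pads are 22 mm wide; open, the fingers measure 114 mm over their backs; the gripper's body (76 mm by 85 mm) begins 54 mm behind the grasp point. The pads swing forward as they close: fully open they stand 13 mm farther back than shut.
Start: joints at [1.107, 0.477, 0.022, 1.555, -0.011, 1.109, -0.083], TCP at [0.235, -0.633, 0.231] pointing down, gripper open.
Joint ranges: [-2.96, 2.96], [-0.34, 2.1], [-1.41, 1.46], [0.24, 2.44], [-1.37, 4.51], [0.17, 1.92], [-2.96, 2.96]. Speed limits (rad/s): [2.39, 2.39, 3.14, 3.14, 3.14, 3.14, 3.14].

## Interface

Orientations are given as a rotation vector (axis times angle).
In Python, from bench import get_obs, viewer, r gives the robot as it stands. The module is installed in compiled form; this text tells all that it offers.
- The arm moves only by the tool play_rows, never from a script. Its argument "commands" is a list that holds one entry, the list of rows, each a list of 5 numbers: the gripper's target within -1 to 1 (shut at 1, half-way at 0, fully open at -1), then the shift along the tool's x, y, z scaled (see below), then the turn about the tool's z scaled (see below). A call has 1 to 12 rows; each row is the pose to reach, as a shift and turn from the pose commanded when the call began, along the tool's axes at that moment; what a row does not reach only later rows make up. The controller multiplies each number of a shift by 0.2 m and each number of a turn by pi/2 rad. A row lasts 1/12 s, in which the tool goes at most 41.7 mm and 7.16 degrees, less where a joint would pass 70% of its speed; a pose out of reach is approached as far as the arm can. A call with a number of a shift or a turn outside -1 to 1 is refused whole. A call with a gripper value outside its range is refused whole. The fingers move at their own pace and stop on an object; "grip_force" is the grip in N (left out, the last holds). Time passes only in rows, so rows that repeat a pose let the fingers close. It gives the time, the measured TCP pose, the force, the opening and the grip force at its end, in the units of the state.
- get_obs(): the state, without advancing time (a new reading comes with each control period).
- viewer.grab_frame(name): name is "side" or "top" or "wrist"; returns a dict with "pixels" (384x512x3 uint8, red, green, blue), "fovy" (degrees; the focal length in pixels is half the picture's height over the tangent of half this angle, whatever the lens; pixels are square), "cx", "cy" (the principal point, pixels), "world_to_cam" (4x4, takes a point from world to camera coordinates); the wrist camera has in their place "hand_eye" (4x4, takes a point from camera to tool coordinates, whose origin is the TCP and whose axes are the flange's). Camera axes: x right, y up, looking along -z (the intrinsics and any distortion apply to the point x, -y, -z); pixel columns grow to the right and rows downward; lengths in m; the calibration is good to about 2 mm. A picture is of the moment at which its call begins: read the wrist's pose just before it. There is no depth.
- r.hand_in(): hands the job in; it is judged then, once.
Trained networks look in a picture, given as the dict that the camera call returned (one of the last four; its "shot" number tells which), for a name from the list of things; names that differ only in an ending like _2 or _b are one class to them, and where a whole thing is asked for, a point or a joint stands for the part that bears it (a point fixed in the world has none). Each returns a list of dicts, best first, with "score" (0 to 1); they miss things now and then, are a little off and sometimes report something else, mostly with a low value. They report only what shows in the picture. A call takes as long as a camera call. They do not tell look-alikes from the thing itself.
- viewer.trace(picture, thing): "pixels" (384x512 bool, what is visible of it) and "rect" ([left, top, right, bottom] in pixels, round what is visible of it).
The state is a dict: "clock": time; "joints": joint angles; "qvel": joint speeds; "tau": joint torques, N m; "tcp_pos": TCP position; "orientation": TCP orientation; "contact_force": force on the tool from outside, world axes, zero at the start; "moment": the same for the moment, N m; "grip_width": finger opening in m; "gripper_force": force on a finger pad.
Only numpy, scipy, OpenCV 4.12 (cv2) and the standard library are available. Lean on these libraries where they do the work, as an engineer would, in place of code of your own. Each camera call takes 0.05 s, during which the arm holds its last target. There are 200 camera calls.

## Working session

There is one attempt and no reset: what is moved stays moved. The work goes in short steps, Python scripts to look and compute and a tool call to move; the robot and the scene stay as the last step left them, time stands still between calls to the robot, and variables do not carry over. Pictures are saved under pics/ and viewed, at most 10 in all, crops included, and the job is handed in when it is done.

Besides the shell and the picture viewer there is one more tool, called after ">>>" as name([rows], argument=value, ...), one row to a line, values as JSON. play_rows: Moves the arm, as the interface text tells. Shifts and turns lie within -1 to 1; 1 stands for 0.2 m of shift or pi/2 rad of turn. Its arguments: {"type":"object","properties":{"commands":{"type":"array","items":{"type":"array","items":{"type":"array","items":{"type":"number","minimum":-1,"maximum":1}}}},"grip_force":{"type":"number"}},"required":["commands"]}

```bash
mkdir -p pics; cat > h.py <<'E'
import numpy as np, cv2
from scipy.spatial.transform import Rotation as R
from bench import get_obs, viewer, r
def K(p):
    f=192/np.tan(np.radians(p['fovy'])/2); return f,p['cx'],p['cy']
def camw(p,o=None):
    if 'world_to_cam' in p: return np.linalg.inv(np.array(p['world_to_cam']))
    T=np.eye(4);T[:3,:3]=R.from_rotvec(o['orientation']).as_matrix();T[:3,3]=o['tcp_pos'];return T@np.array(p['hand_eye'])
def ray(p,u,v,o=None):
    f,cx,cy=K(p);C=camw(p,o);d=C[:3,:3]@np.array([(u-cx)/f,-(v-cy)/f,-1]);return C[:3,3],d
def atz(p,u,v,z,o=None):
    c,d=ray(p,u,v,o);return c+d*(z-c[2])/d[2]
def proj(p,X,o=None):
    f,cx,cy=K(p);q=np.linalg.inv(camw(p,o))@np.append(X,1);return np.array([cx-f*q[0]/q[2],cy+f*q[1]/q[2]])
def save(p,n,box=None,s=1):
    im=p['pixels'][:,:,::-1]
    if box: im=im[box[1]:box[3],box[0]:box[2]]
    cv2.imwrite('pics/'+n,cv2.resize(im,None,fx=s,fy=s,interpolation=cv2.INTER_CUBIC))
E
python3 - <<'E'
from h import *
np.set_printoptions(precision=3,suppress=True)
o=get_obs();print(o)
t=viewer.grab_frame('top');s=viewer.grab_frame('side')
for n,p in(('top',t),('side',s)):
    print(n,[k for k in p],p['fovy'],p['cx'],p['cy'],camw(p)[:3,3],p.get('distortion'))
    for th in['drone','bay','aperture','pack_center','big_pack_center','stylus_center','holder','awl_center','stub_driver_center','jar','tape','spare_motor','pliers','marker']:
        try:
            for d in viewer.trace(p,th)[:3]:
                print(th,round(d['score'],2),d['rect'],np.argwhere(d['pixels']).mean(0)[::-1])
        except Exception as e: print(th,e)
cv2.imwrite('pics/a.png',cv2.resize(np.vstack([t['pixels'],s['pixels']])[:,:,::-1],(400,600)) if 0 else t['pixels'][:,:,::-1])
cv2.imwrite('pics/b.png',s['pixels'][:,:,::-1])
E
```

```text
{'clock': 0.0, 'joints': array([ 1.107,  0.478,  0.022,  1.556, -0.012,  1.109, -0.083]), 'qvel': array([ 0.   ,  0.   , -0.   , -0.001, -0.001, -0.001,  0.001]), 'tau': array([ -0.   , -59.646,   1.608, -28.119,   0.012,   0.009,  -0.   ]), 'tcp_pos': array([ 0.235, -0.632,  0.23 ]), 'orientation': array([-3.09 , -0.556,  0.001]), 'contact_force': array([ 0.276,  0.689, -0.304]), 'moment': array([-0.045, -0.007,  0.012]), 'gripper_force': 0.0, 'grip_width': 0.08529964917013863}
top ['pixels', 'fovy', 'cx', 'cy', 'world_to_cam', 'shot'] 57.46418693106022 253.80139595229352 190.2075173180013 [0.33 0.06 0.92] None
drone 0.89 [210.8, 110.6, 338.3, 228.2] [274.829 167.52 ]
bay 0.71 [213.4, 104.6, 337.7, 229.3] [274.365 167.737]
bay 0.42 [128.1, 155.2, 166.3, 176.1] [147.827 163.668]
aperture 0.69 [215.7, 106.3, 341.9, 227.6] [274.971 167.713]
pack_center 0.88 [68.7, 207.3, 99.7, 234.9] [ 83.859 219.391]
pack_center 0.83 [82.0, 127.6, 115.9, 158.0] [ 98.292 142.389]
pack_center 0.69 [134.0, 154.7, 163.8, 178.9] [147.72 163.68]
big_pack_center 0.86 [112.8, 197.2, 163.6, 229.7] [137.792 211
[... 1353 characters left out ...]
3.5, 322.9] [256.553 297.721]
stylus_center 0.68 [281.5, 88.6, 282.9, 107.7] [281.426  99.783]
holder 0.76 [256.7, 102.1, 306.4, 132.4] [280.717 118.43 ]
stub_driver_center 0.59 [279.7, 91.2, 281.0, 112.5] [281.292  99.637]
stub_driver_center 0.54 [257.0, 98.1, 270.5, 113.9] [264.505 105.196]
jar 0.59 [141.7, 249.7, 173.7, 296.7] [156.647 271.417]
tape 0.73 [212.4, 122.1, 233.7, 139.9] [223.674 131.174]
tape 0.49 [252.6, 103.8, 307.5, 134.2] [280.425 118.703]
tape 0.26 [195.6, 336.6, 212.9, 357.9] [202.787 346.207]
spare_motor 0.7 [198.3, 336.6, 210.1, 355.0] [203.262 346.425]
pliers 0.87 [325.9, 247.6, 351.6, 297.3] [334.058 272.241]
marker 0.7 [320.8, 147.7, 341.0, 166.2] [332.636 154.55 ]
```

View pics/a.png

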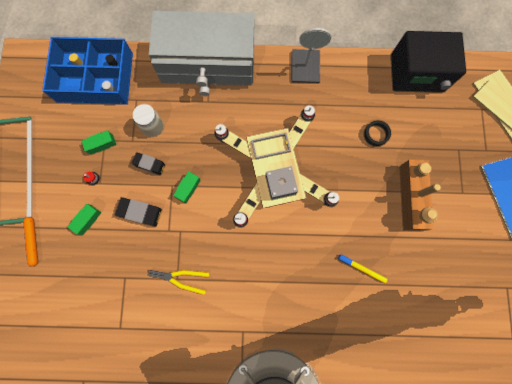

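View pics/b.png

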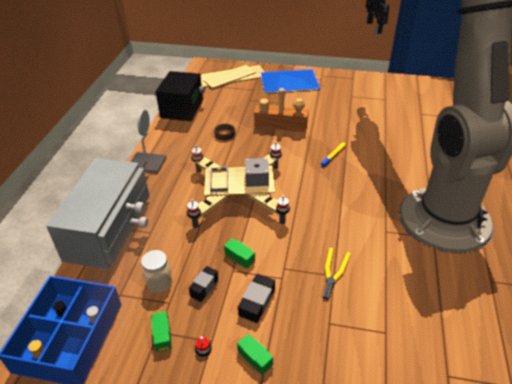

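The top view shows the small dark pack with a grey band at (148,163) and the same-looking larger pack at (138,212). There are green look-alikes at (98,142), (84,219) and (187,187). The drone's bay is at (270,147), the housing at (282,181) and the stylus in the middle holder hole at (430,189). The small dark pack at (148,163) fits the description, so I'll confirm it in an enlarged crop.

```bash
python3 - <<'E'
from h import *
np.set_printoptions(precision=4,suppress=True)
t=viewer.grab_frame('top');s=viewer.grab_frame('side')
def c(p,x,y,w,h,S): 
    return cv2.resize(p['pixels'][y:y+h,x:x+w,::-1],(w*S,h*S),interpolation=cv2.INTER_CUBIC)
a=c(t,105,140,100,100,3); b=c(t,235,120,100,100,3); d=c(t,390,150,60,100,3)
e=c(s,180,230,100,100,3);f=c(s,195,140,100,100,3);g=c(s,250,75,60,100,3)
cv2.imwrite('pics/c.png',np.vstack([np.hstack([a,b,d]),np.hstack([e,f,g])]))
for p,th,k in((t,'pack_center',(148,163)),(s,'pack_center',(203,284)),(t,'big_pack_center',(138,212)),(s,'stylus_center',(281,100)),(t,'holder',(413,197))):
    for q in viewer.trace(p,th):
        m=q['pixels'];ce=np.argwhere(m).mean(0)[::-1]
        if np.hypot(*(ce-k))<15:
            pts=np.argwhere(m)[:,::-1]
            W=np.array([atz(p,u,v,.036 if 'pack' in th else .06)[:2] for u,v in pts],np.float32)
            print(th,ce,cv2.minAreaRect(W*1000),W.mean(0))
E
```

```text
pack_center [146.9086 163.3481] ((572.4287719726562, 339.41009521484375), (81.92486572265625, 38.51722717285156), 72.8129653930664) [0.5719 0.3411]
pack_center [203.4963 283.3438] ((571.1275634765625, 351.23675537109375), (94.3984146118164, 51.94530487060547), 75.62504577636719) [0.5711 0.353 ]
big_pack_center [137.5515 211.7064] ((444.5955810546875, 353.5400390625), (113.87187194824219, 54.9559211730957), 77.39994049072266) [0.4444 0.3538]
stylus_center [281.4   100.016] ((515.9102783203125, -426.46832275390625), (17.560026168823242, 142.89141845703125), 9.339710235595703) [ 0.5162 -0.4247]
holder [413.2678 197.0748] ((503.5233459472656, -344.0985412597656), (75.46822357177734, 181.735107421875), 89.77332305908203) [ 0.4974 -0.3386]
```

View pics/c.png

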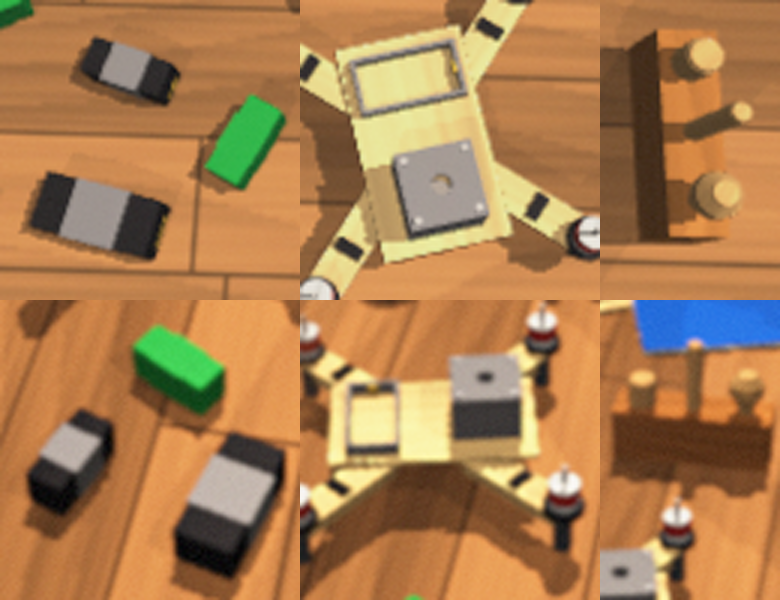

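The crop confirms it: the small banded dark pack is at (148,163), clearly smaller than the big one at (138,212). The slim stylus is in the middle hole, at about (437,187) at its top. Next I'll work out the targets.

```bash
cat >> h.py <<'E'
def tri(p1,u1,p2,u2):
    c1,d1=ray(p1,*u1);c2,d2=ray(p2,*u2)
    A=np.stack([d1,-d2],1);k=np.linalg.lstsq(A,c2-c1,rcond=None)[0]
    a,b=c1+k[0]*d1,c2+k[1]*d2;return (a+b)/2,np.linalg.norm(a-b)
def yaw(o=None):
    o=o or get_obs();M=R.from_rotvec(o['orientation']).as_matrix();return np.arctan2(M[1,1],M[0,1])  # direction of tool y
def go(x,y,z,yd=None,o=None):
    """units for a move to a world TCP pose; yd: tool-y direction in deg (mod 180)"""
    o=o or get_obs();M=R.from_rotvec(o['orientation']).as_matrix()
    sh=M.T@(np.array([x,y,z])-o['tcp_pos'])/.2; t=0
    if yd is not None:
        t=-(np.radians(yd)-yaw(o)); t=(t+np.pi/2)%np.pi-np.pi/2
    print('shift',np.round(sh,4),'turn',round(t/(np.pi/2),4))
E
python3 - <<'E'
from h import *
np.set_printoptions(precision=4,suppress=True)
t=viewer.grab_frame('top');s=viewer.grab_frame('side')
hole=tri(t,(282,181),s,(257,165.7));bay=tri(t,(271.4,146.6),s,(219,179.3));print(hole,bay)
h2=atz(t,282,181,.104);b2=atz(t,271.4,146.6,.068);print(h2,b2, np.degrees(np.arctan2(*(b2-h2)[1::-1])),np.linalg.norm(b2-h2))
print('styl top',tri(t,(390+145/3,150+110/3),s,(250+95/3,75+42/3)), atz(t,390+145/3,150+110/3,.14),)
o=get_obs();print(np.degrees(yaw(o)),R.from_rotvec(o['orientation']).as_matrix())
go(.572,.342,.25,-17,o)
E
```

```text
(array([ 0.518 , -0.0065,  0.1036]), np.float64(0.0015451537404017111)) (array([0.62  , 0.0181, 0.059 ]), np.float64(0.0017172655759114446))
[ 0.5188 -0.0065  0.104 ] [0.6161 0.0185 0.068 ] 14.424516084863722 0.10675893120141335
styl top (array([ 0.5069, -0.3604,  0.1399]), np.float64(0.00041454742194871374)) [ 0.5071 -0.3604  0.14  ]
-69.61278519833381 [[ 0.9374  0.3484 -0.    ]
 [ 0.3484 -0.9374  0.    ]
 [-0.     -0.     -1.    ]]
shift [ 3.2767 -3.9816 -0.0935] turn -0.5846
```

>>> play_rows([
  [[-1,1,-1,0,-0.585],[-1,1,-1,0,-0.585],[-1,1,-1,0,-0.585],[-1,1,-1,0,-0.585],[-1,1,-1,0,-0.585],[-1,1,-1,0,-0.585],[-1,1,-1,0,-0.585],[-1,1,-1,0,-0.585],[-1,1,-1,0,-0.585]],
], grip_force=40)

```text
clock: 2.7
tcp_pos: [0.3542, -0.3737, 0.2318]
orientation: [2.519, 1.876, 0.001]
contact_force: [-1.6, -0.7, 0.2]
grip_width: 0.0853
gripper_force: 0.0
```

>>> play_rows([
  [[-1,1,0,0,0],[-1,1,0,0,0],[-1,1,0,0,0],[-1,1,0,0,0],[-1,1,0,0,0]],
])

```text
clock: 3.12
tcp_pos: [0.4117, -0.1829, 0.2316]
orientation: [2.527, 1.865, 0.001]
contact_force: [0.1, 0.2, 0.4]
grip_width: 0.0853
gripper_force: 0.0
```

>>> play_rows([
  [[-1,1,0,0,0],[-1,1,0,0,0],[-1,1,0,0,0],[-1,1,0,0,0],[-1,1,0,0,0]],
])

```text
clock: 3.53
tcp_pos: [0.4707, 0.0087, 0.2317]
orientation: [2.527, 1.865, 0.002]
contact_force: [0.3, -0.2, 0.8]
grip_width: 0.0851
gripper_force: 0.0
```

>>> play_rows([
  [[-1,1,0,0,0],[-1,1,0,0,0],[-1,1,0,0,0],[-1,1,0,0,0],[-1,1,0,0,0],[-1,1,0,0,0]],
])

```text
clock: 4.03
tcp_pos: [0.5292, 0.2052, 0.2316]
orientation: [-2.518, -1.872, -0.007]
contact_force: [-0.4, -0.1, 0.3]
grip_width: 0.0854
gripper_force: 0.0
```

```bash
python3 - <<'E'
from h import *
np.set_printoptions(precision=4,suppress=True)
o=get_obs();w=viewer.grab_frame('wrist');print(o['tcp_pos'],camw(w,o)[:3,3],camw(w,o)[:3,2])
for q in viewer.trace(w,'pack_center')[:4]:
    pts=np.argwhere(q['pixels'])[:,::-1]
    W=np.array([atz(w,u,v,.036,o)[:2] for u,v in pts],np.float32)
    print(q['score'],q['rect'],cv2.minAreaRect(W*1000),[w['pixels'][pts[:,1],pts[:,0]].mean(0)])
save(w,'d.png')
go(.572,.342,.2,-17,o)
E
```

```text
[0.5292 0.2052 0.2316] [0.5525 0.282  0.3748] [0.0905 0.2986 0.9501]
0.85 [202.2, 125.1, 270.2, 168.9] ((514.4893188476562, 235.5602569580078), (39.288822174072266, 75.45242309570312), 61.680152893066406) [array([ 63.6729, 163.5677,  80.6377])]
0.56 [244.1, 0.0, 280.5, 76.0] ((573.9657592773438, 335.6312561035156), (71.94165802001953, 36.70009994506836), 73.23411560058594) [array([82.0337, 78.1914, 75.0935])]
shift [0.7157 0.0079 0.1621] turn 0.0029
```

View pics/d.png

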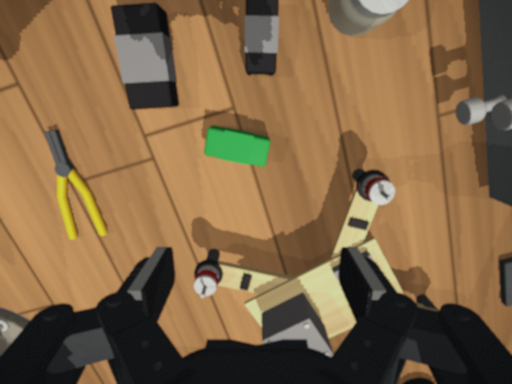

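The wrist view shows the target pack at about (262,35), cut by the top edge, the big pack at (145,55) and the green decoy at (238,146). I'll move closer and look once more.

>>> play_rows([
  [[-1,0.45,0,0,0],[-1,0.45,0,0,0],[-1,0.45,0,0,0],[-1,0.45,0,0,0]],
])

```text
clock: 4.47
tcp_pos: [0.5548, 0.2853, 0.231]
orientation: [-2.524, -1.869, -0.0]
contact_force: [-0.4, -0.2, -0.1]
grip_width: 0.0853
gripper_force: 0.0
```

```bash
python3 - <<'E'
from h import *
np.set_printoptions(precision=4,suppress=True)
o=get_obs();w=viewer.grab_frame('wrist');print(o['tcp_pos'])
for q in viewer.trace(w,'pack_center')[:4]:
    pts=np.argwhere(q['pixels'])[:,::-1]
    W=np.array([atz(w,u,v,.036,o)[:2] for u,v in pts],np.float32)
    print(q['score'],q['rect'],cv2.minAreaRect(W*1000),[w['pixels'][pts[:,1],pts[:,0]].mean(0)])
x0=[int(v) for v in q['rect']]
save(w,'e.png',(150,0,400,250),2)
go(.573,.342,.08,-17,o)
E
```

```text
[0.5548 0.2853 0.231 ]
0.81 [205.9, 187.4, 270.1, 229.4] ((516.152099609375, 238.93060302734375), (46.35768508911133, 75.34357452392578), 61.34522247314453) [array([ 62.1951, 155.557 ,  78.615 ])]
0.75 [43.9, 0.0, 124.1, 45.2] ((428.96368408203125, 487.880615234375), (34.79756164550781, 89.01229095458984), 55.485862731933594) [array([ 48.4788, 131.9971,  61.757 ])]
0.7 [243.1, 79.9, 276.5, 147.9] ((575.37939453125, 340.49462890625), (73.96337127685547, 35.872406005859375), 72.73304748535156) [array([104.6317,  99.8908,  96.4389])]
0.64 [272.8, 0.0, 296.6, 10.7] ((629.3499145507812, 437.2577209472656), (10.610363006591797, 22.32402801513672), 73.00241088867188) [array([40.6611, 98.8722, 45.5167])]
shift [0.2971 0.0048 0.7551] turn 0.0003
```

View pics/e.png

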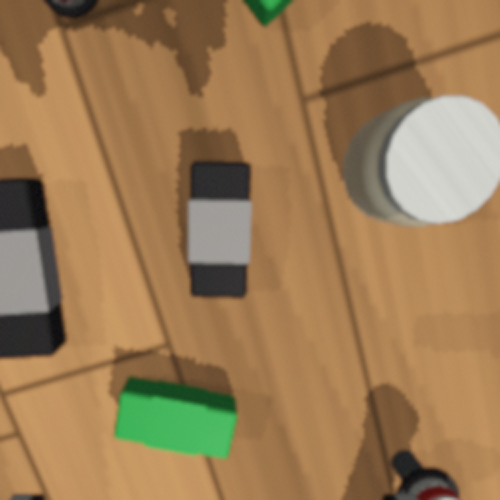

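The wrist crop shows the target pack whole and centred at about (260,115) in the full picture, with free space for the fingers on both sides. Descending and gripping.

>>> play_rows([
  [[-1,0.294,0.01,0.3,0],[-1,0.294,0.01,0.5,0],[-1,0.294,0.01,0.7,0],[-1,0.294,0.01,0.75,0],[-1,0.294,0.01,0.75,0]],
])

```text
clock: 4.98
tcp_pos: [0.5698, 0.3341, 0.0727]
orientation: [2.526, 1.866, -0.022]
contact_force: [-1.0, -1.7, -1.6]
grip_width: 0.0851
gripper_force: 0.0
```

>>> play_rows([
  [[-1,0,0,0.15,0],[-1,0,0,0.25,0],[-1,0,0,0.345,0],[-1,0,0,0.345,0],[-1,0,0,0.345,0],[1,0,0,0.345,0],[1,0,0,0.345,0],[1,0,0,0.345,0],[1,0,0,0.345,0],[1,0,0,0.345,0],[1,0,0,0.345,0],[1,0,0,0.345,0]],
], grip_force=50)

```text
clock: 5.98
tcp_pos: [0.5741, 0.3405, 0.0137]
orientation: [2.525, 1.869, 0.003]
contact_force: [-0.1, -1.6, 7.0]
grip_width: 0.033
gripper_force: 51.5
```

>>> play_rows([
  [[1,0,0,-0.2,0],[1,0,0,-0.4,0],[1,0,0,-0.6,0],[1,0,0,-0.8,0],[1,0,0,-1,-0.05],[1,0,0,-1,-0.13],[1,0,0,-1,-0.2],[1,0,0,-1,-0.28],[1,0,0,-1,-0.349],[1,0,0,-1,-0.349],[1,0,0,-1,-0.349]],
])

```text
clock: 6.9
tcp_pos: [0.573, 0.3397, 0.2118]
orientation: [-1.928, -2.479, 0.002]
contact_force: [0.8, 0.6, -2.1]
grip_width: 0.033
gripper_force: 51.1
```

```bash
python3 - <<'E'
from h import *
o=get_obs();print(o['tcp_pos'],np.degrees(yaw(o)),o['contact_force'],o['grip_width'])
a=np.radians(14.4);ux=np.array([np.sin(a)*-1,np.cos(a)]) 
b=np.array([.619,.019]); p=b-.09*ux
go(*p,.22,14.4,o)
E
```

```text
[0.57304808 0.33969552 0.21175539] 14.257137048524664 [ 0.79246439  0.58799695 -2.06738118] 0.03301080277475244
shift [-2.0607 -0.1711 -0.0408] turn -0.0016
```

>>> play_rows([
  [[1,-0.2,-0.085,0,0],[1,-0.4,-0.085,0,0],[1,-0.6,-0.085,0,0],[1,-0.8,-0.085,0,0],[1,-1,-0.085,0,0]],
])

```text
clock: 7.32
tcp_pos: [0.6068, 0.1402, 0.2123]
orientation: [1.929, 2.48, -0.001]
contact_force: [1.4, 0.3, -2.5]
grip_width: 0.0329
gripper_force: 51.2
```

>>> play_rows([
  [[1,-0.2,-0.085,0,0],[1,-0.4,-0.085,0,0],[1,-0.6,-0.085,0,0],[1,-0.8,-0.085,0,0],[1,-1,-0.085,0,0],[1,-1,-0.085,0,0],[1,-1,-0.085,0,0]],
])

```text
clock: 7.9
tcp_pos: [0.6403, -0.0601, 0.2115]
orientation: [1.937, 2.474, -0.002]
contact_force: [0.5, 0.8, -1.8]
grip_width: 0.0332
gripper_force: 51.2
```

```bash
python3 - <<'E'
from h import *
np.set_printoptions(precision=4,suppress=True)
o=get_obs();w=viewer.grab_frame('wrist');print(o['tcp_pos'],np.degrees(yaw(o)))
np.savez('w1.npz',px=w['pixels'],he=w['hand_eye'],k=[w['fovy'],w['cx'],w['cy']],tp=o['tcp_pos'],ro=o['orientation'])
b=proj(w,[.619,.019,.062],o);print('bay pred',b)
x,y=int(b[0]-100),max(0,int(b[1]-75));print(x,y)
save(w,'f.png',(x,y,x+200,y+150),4)
E
```

```text
[ 0.6403 -0.0601  0.2115] 13.882769799073015
bay pred [255.0231  93.9186]
155 18
```

View pics/f.png

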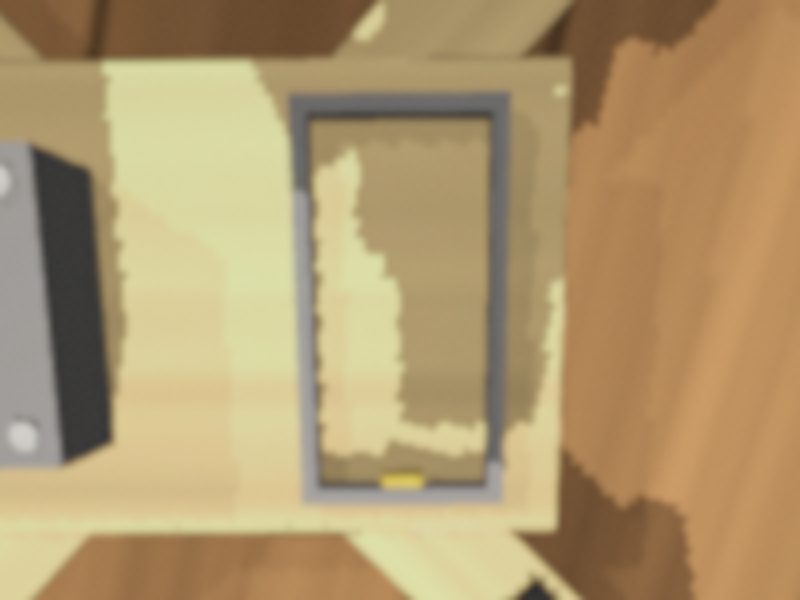

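The wrist crop shows the empty bay; its outer rim corners are at about (290,95), (508,93), (501,501) and (304,501) in the 4x crop.

```bash
python3 - <<'E'
from h import *
np.set_printoptions(precision=4,suppress=True)
z=np.load('w1.npz');w=dict(fovy=z['k'][0],cx=z['k'][1],cy=z['k'][2],hand_eye=z['he']);o=dict(tcp_pos=z['tp'],orientation=z['ro'])
P=np.array([atz(w,155+u/4,18+v/4,.068,o)[:2] for u,v in((290,95),(508,93),(501,501),(304,501))])
e=lambda i,j:(round(np.linalg.norm(P[i]-P[j]),4),round(np.degrees(np.arctan2(*(P[j]-P[i])[::-1])),2))
print(P.mean(0),e(0,1),e(3,2),e(3,0),e(2,1))
b=P.mean(0);go(*b,.085,14.3)
E
```

```text
[0.6195 0.018 ] (np.float64(0.0487), np.float64(14.33)) (np.float64(0.049), np.float64(13.88)) (np.float64(0.0906), np.float64(104.24)) (np.float64(0.091), np.float64(104.4))
shift [ 0.3874 -0.0079  0.6346] turn -0.0015
```

>>> play_rows([
  [[1,0.2,-0.008,0,0],[1,0.388,-0.008,0.15,-0.002],[1,0.388,-0.008,0.3,-0.002],[1,0.388,-0.008,0.45,-0.002],[1,0.388,-0.008,0.5,-0.002],[1,0.388,-0.008,0.5,-0.002],[1,0.388,-0.008,0.5,-0.002]],
])

```text
clock: 8.53
tcp_pos: [0.6196, 0.0196, 0.113]
orientation: [-1.921, -2.486, -0.001]
contact_force: [0.5, -0.6, -2.4]
grip_width: 0.0328
gripper_force: 51.1
```

```bash
python3 - <<'E'
from h import *
np.set_printoptions(precision=4,suppress=True)
o=get_obs();print(o['tcp_pos'],np.degrees(yaw(o)),o['contact_force'])
go(.6195,.0182,.0705,14.3)
E
```

```text
[0.6196 0.0196 0.113 ] 14.619433567674395 [ 0.5015 -0.6051 -2.4003]
shift [-0.0069 -0.0023  0.2124] turn 0.0035
```

>>> play_rows([
  [[1,-0.006,-0.002,0.06,0.003],[1,-0.006,-0.002,0.12,0.003],[1,-0.006,-0.002,0.17,0.003],[1,-0.006,-0.002,0.2,0.003],[1,-0.006,-0.002,0.212,0.003],[1,-0.006,-0.002,0.212,0.003],[1,-0.006,-0.002,0.212,0.003]],
])

```text
clock: 9.12
tcp_pos: [0.6193, 0.0177, 0.0698]
orientation: [1.927, 2.481, 0.0]
contact_force: [0.2, 0.0, -1.6]
grip_width: 0.0329
gripper_force: 51.2
```

>>> play_rows([
  [[1,0,0,0.005,0],[1,0,0,0.005,0],[-0.4,0,0,0.005,0],[-0.4,0,0,0.005,0],[-0.4,0,0,0.005,0],[-0.4,0,0,0.005,0],[-0.4,0,0,-0.1,0],[-0.4,0,0,-0.3,0],[-0.4,0,0,-0.5,0],[-0.4,0,0,-0.7,0],[-0.4,0,0,-0.7,0]],
])

```text
clock: 10.03
tcp_pos: [0.6236, 0.0193, 0.2185]
orientation: [1.92, 2.474, 0.014]
contact_force: [1.7, 0.1, 0.3]
grip_width: 0.0599
gripper_force: 0.0
```

>>> play_rows([
  [[-0.4,-0.2,0,0,0],[-0.4,-0.4,0,0,0],[-0.4,-0.5,0,0,0],[-0.4,-0.5,0,0,0],[-0.4,-0.5,0,0,0]],
])

```text
clock: 10.45
tcp_pos: [0.644, -0.0811, 0.2093]
orientation: [-1.931, -2.478, 0.0]
contact_force: [-0.6, 0.6, -0.0]
grip_width: 0.0597
gripper_force: 0.0
```

```bash
python3 - <<'E'
from h import *
np.set_printoptions(precision=4,suppress=True)
o=get_obs();w=viewer.grab_frame('wrist');print(o['tcp_pos'],np.degrees(yaw(o)))
b=proj(w,[.619,.019,.062],o);print('bay pred',b)
x,y=int(b[0]-100),max(0,int(b[1]-75));print(x,y)
save(w,'g.png',(x,y,x+200,y+150),4)
E
```

```text
[ 0.644  -0.0811  0.2093] 14.157059277290129
bay pred [256.9081  69.9898]
156 0
```

View pics/g.png

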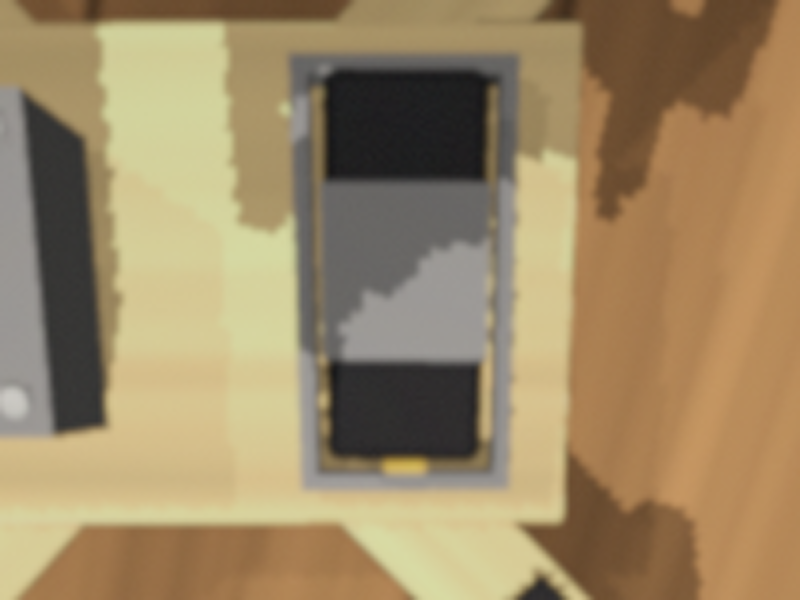

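The pack sits flat inside the bay walls, with clearance all round. On to the stylus.

>>> play_rows([
  [[-0.4,-0.2,-0.1,-0.2,-0.84],[-0.4,-0.4,-0.2,-0.2,-0.84],[-0.4,-0.6,-0.3,-0.2,-0.84],[-0.4,-0.8,-0.5,-0.2,-0.84],[-0.4,-1,-0.5,-0.2,-0.84],[-0.4,-1,-0.5,-0.2,-0.84],[-0.4,-1,-0.5,-0.2,-0.84],[-0.4,-1,-0.5,-0.2,-0.84],[-0.4,-1,-0.5,-0.2,-0.84],[-0.4,-1,-0.5,-0.2,-0.84],[-0.4,-1,-0.5,-0.2,-0.84],[-0.4,-1,-0.5,-0.2,-0.84]],
])

```text
clock: 11.5
tcp_pos: [0.5973, -0.2956, 0.2499]
orientation: [-0.007, 3.141, 0.002]
contact_force: [-0.2, 1.2, 0.6]
grip_width: 0.0594
gripper_force: 0.0
```

```bash
python3 - <<'E'
from h import *
o=get_obs();print(o['tcp_pos'],np.degrees(yaw(o)),o['joints'])
go(.60,-.36,.25,90)
E
```

```text
[ 0.59726983 -0.29556817  0.24989282] 90.25874075780501 [ 0.98664393  0.62122448 -0.95069243  1.50922615  0.51610741  1.27866472
  1.54992479]
shift [-0.0122 -0.3222 -0.0009] turn 0.0029
```

>>> play_rows([
  [[-0.4,0,-0.2,0,0],[-0.4,0,-0.32,0,0],[-0.4,0,-0.32,0,0],[-0.4,0,-0.32,0,0]],
])

```text
clock: 11.83
tcp_pos: [0.5966, -0.3624, 0.2494]
orientation: [-0.007, -3.141, -0.001]
contact_force: [0.4, 1.8, -0.3]
grip_width: 0.0594
gripper_force: 0.0
```

```bash
python3 - <<'E'
from h import *
np.set_printoptions(precision=4,suppress=True)
o=get_obs();w=viewer.grab_frame('wrist');print(o['tcp_pos'],np.degrees(yaw(o)))
np.savez('w2.npz',px=w['pixels'],he=w['hand_eye'],k=[w['fovy'],w['cx'],w['cy']],tp=o['tcp_pos'],ro=o['orientation'])
b=proj(w,[.507,-.3604,.14],o);print('pred',b,proj(w,[.507,-.3604,.06],o))
for th in('stylus_center','awl_center','stub_driver_center'):
    for q in viewer.trace(w,th)[:2]: print(th,q['score'],q['rect'])
x,y=max(0,int(b[0]-100)),max(0,int(b[1]-75));print(x,y)
save(w,'i.png',(x,y,x+200,y+150),4)
E
```

```text
[ 0.5966 -0.3624  0.2494] 89.7296977219077
pred [258.9048  84.9421] [258.2377  87.3956]
stylus_center 0.66 [430.3, 50.9, 512.0, 268.4]
awl_center 0.84 [239.0, 0.0, 283.0, 38.4]
awl_center 0.49 [250.4, 73.1, 271.3, 94.5]
stub_driver_center 0.64 [241.6, 126.7, 275.8, 161.0]
158 9
```

View pics/i.png

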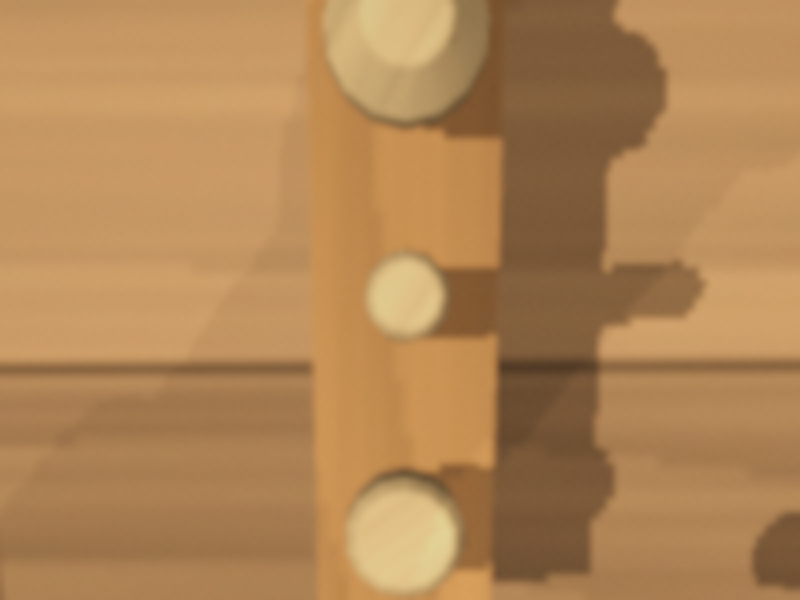

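The crop shows the stylus end alone in the middle at (406,295), i.e. (259.5,82.8) in full, between the awl (above) and the stubby driver (below), matching the prediction.

```bash
python3 - <<'E'
from h import *
np.set_printoptions(precision=4,suppress=True)
z=np.load('w2.npz');w=dict(fovy=z['k'][0],cx=z['k'][1],cy=z['k'][2],hand_eye=z['he']);o=dict(tcp_pos=z['tp'],orientation=z['ro'])
p=atz(w,158+406/4,9+295/4,.14,o);print(p)
go((p[0]+.507)/2,(p[1]-.3604)/2,.095,90)
E
```

```text
[ 0.5053 -0.3599  0.14  ]
shift [ 0.4563 -0.0034  0.7762] turn 0.001
```

>>> play_rows([
  [[-0.4,0.2,0,0,0],[-0.4,0.38,0.01,0.1,0],[-0.4,0.453,0.01,0.2,0],[-0.4,0.453,0.01,0.35,0],[-0.4,0.453,0.01,0.5,0],[-0.4,0.453,0.01,0.6,0],[-0.4,0.453,0.01,0.7,0],[-0.4,0.453,0.01,0.772,0],[-0.4,0.453,0.01,0.772,0],[-0.4,0.453,0.01,0.772,0]],
])

```text
clock: 12.87
tcp_pos: [0.5063, -0.3589, 0.0956]
orientation: [0.0, -3.141, -0.001]
contact_force: [0.6, -0.4, 0.2]
grip_width: 0.0598
gripper_force: 0.0
```

>>> play_rows([
  [[1,0,0,0,0],[1,0,0,0,0],[1,0,0,0,0],[1,0,0,0,0],[1,0,0,0,0],[1,0,0,0,0],[1,0,0,0,0],[1,0,0,0,0]],
], grip_force=70)

```text
clock: 13.53
tcp_pos: [0.5068, -0.36, 0.0968]
orientation: [0.002, 3.14, -0.002]
contact_force: [-0.7, 0.5, 6.7]
grip_width: 0.0166
gripper_force: 68.1
```

>>> play_rows([
  [[1,0,0,-0.2,0],[1,0,0,-0.4,0],[1,0,0,-0.6,0],[1,0,0,-0.8,0],[1,0,0,-0.8,0],[1,0,0,-0.8,0]],
])

```text
clock: 14.03
tcp_pos: [0.5074, -0.3601, 0.2584]
orientation: [0.002, 3.137, -0.005]
contact_force: [0.4, 0.2, -1.2]
grip_width: 0.0165
gripper_force: 69.1
```

>>> play_rows([
  [[1,0,0.2,0,0],[1,0,0.4,0,0],[1,0,0.6,0,0],[1,0,0.8,0,0],[1,0,1,0,0],[1,0,1,0,0]],
])

```text
clock: 14.53
tcp_pos: [0.5053, -0.1502, 0.2551]
orientation: [0.017, -3.14, -0.004]
contact_force: [0.2, -0.1, 0.9]
grip_width: 0.0162
gripper_force: 69.1
```

>>> play_rows([
  [[1,-0.06,0.15,0,0],[1,-0.06,0.3,0,0],[1,-0.06,0.45,0,0],[1,-0.06,0.55,0,0],[1,-0.06,0.55,0,0],[1,-0.06,0.55,0,0],[1,-0.06,0.55,0,0]],
])

```text
clock: 15.12
tcp_pos: [0.5178, -0.0509, 0.2545]
orientation: [-0.002, -3.14, 0.001]
contact_force: [-0.3, -0.6, -0.5]
grip_width: 0.0167
gripper_force: 69.1
```

```bash
python3 - <<'E'
from h import *
np.set_printoptions(precision=4,suppress=True)
o=get_obs();w=viewer.grab_frame('wrist');print(o['tcp_pos'],np.degrees(yaw(o)),o['grip_width'])
np.savez('w3.npz',px=w['pixels'],he=w['hand_eye'],k=[w['fovy'],w['cx'],w['cy']],tp=o['tcp_pos'],ro=o['orientation'])
print('hole',proj(w,[.5185,-.0065,.104],o)); t=np.array(o['tcp_pos'])-[0,0,.0918]
print('tip',proj(w,t,o),'rod top',proj(w,t+[0,0,.055],o))
p=t.copy();p[2]=.104;h=proj(w,p,o)
b=(proj(w,[.5185,-.0065,.104],o)+proj(w,t,o))/2
x,y=max(0,min(312,int(b[0]-100))),max(0,min(234,int(b[1]-75)));print(x,y)
save(w,'j.png',(x,y,x+200,y+150),4)
E
```

```text
[ 0.5178 -0.0509  0.2545] 89.90937183382333 0.01667757750608183
hole [298.9674 177.3115]
tip [257.1058 194.9691] rod top [257.2855 221.4152]
178 111
```

View pics/j.png

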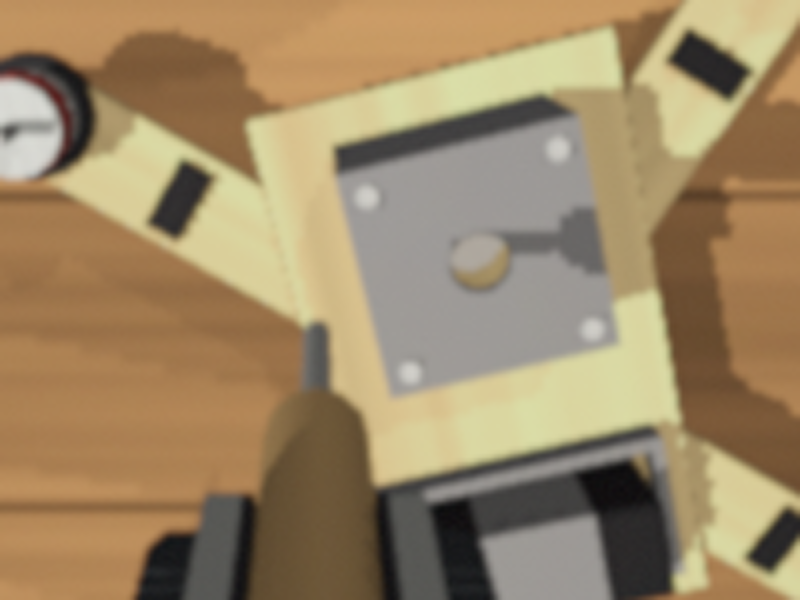

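The crop shows the stylus held straight with its tip at (316,326), and the hole at (480,262), which in full is (298,176.5), within 1 px of the prediction. Next is to centre over the hole and lower.

>>> play_rows([
  [[1,-0.003,0.12,0,0],[1,-0.003,0.22,0,0],[1,-0.003,0.22,0,0],[1,-0.003,0.22,0.08,0],[1,-0.003,0.22,0.14,0],[1,-0.003,0.22,0.2,0],[1,-0.003,0.22,0.2,0],[1,-0.003,0.22,0.2,0]],
])

```text
clock: 15.83
tcp_pos: [0.5184, -0.0065, 0.2146]
orientation: [-0.003, -3.139, -0.0]
contact_force: [0.5, 0.5, 0.2]
grip_width: 0.0168
gripper_force: 69.1
```

```bash
python3 - <<'E'
from h import *
np.set_printoptions(precision=4,suppress=True)
o=get_obs();w=viewer.grab_frame('wrist');s=viewer.grab_frame('side');print(o['tcp_pos'],np.degrees(yaw(o)),o['contact_force'])
go(.5185,-.007,.18,90,o)
def c(p,X,w,h,S,o):
    b=proj(p,X,o);x,y=int(b[0]-w/2),int(b[1]-h/2);print(x,y);return cv2.resize(p['pixels'][y:y+h,x:x+w,::-1],(w*S,h*S),interpolation=cv2.INTER_CUBIC)
X=[.5185,-.007,.11]
print(proj(w,X,o),proj(s,X))
cv2.imwrite('pics/k.png',np.hstack([c(w,X,100,140,4,o),c(s,X,100,140,4,None)]))
E
```

```text
[ 0.5184 -0.0065  0.2146] 89.89933921934566 [0.49   0.5031 0.1626]
shift [-0.0009 -0.0025  0.1729] turn -0.0011
[256.4457 190.5083] [256.5679 163.6823]
206 120
206 93
```

View pics/k.png

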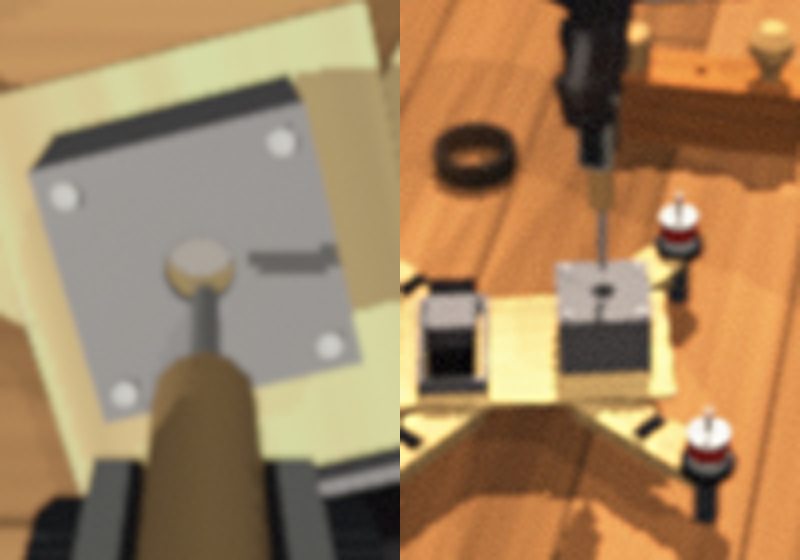

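The rod lines up with the hole in both views, with the tip about 1 px right of the hole centre in the wrist view at (205,290) against (200,268). The pack still sits in the bay. Lowering in steps.

>>> play_rows([
  [[1,0,-0.003,0.04,0],[1,0,-0.003,0.08,0],[1,0,-0.003,0.12,0],[1,0,-0.003,0.15,0],[1,0,-0.003,0.173,0],[1,0,-0.003,0.173,0],[1,0,-0.003,0.173,0]],
])

```text
clock: 16.52
tcp_pos: [0.5188, -0.0061, 0.1806]
orientation: [-0.001, -3.141, -0.0]
contact_force: [-0.2, 0.6, 0.1]
grip_width: 0.0162
gripper_force: 69.1
```

>>> play_rows([
  [[1,0,0,0.02,0],[1,0,0,0.035,0],[1,0,0,0.05,0],[1,0,0,0.06,0],[1,0,0,0.06,0],[1,0,0,0.06,0],[1,0,0,0.06,0]],
])

```text
clock: 17.1
tcp_pos: [0.5191, -0.0063, 0.1691]
orientation: [0.001, 3.141, -0.0]
contact_force: [-0.4, -0.1, 1.8]
grip_width: 0.0159
gripper_force: 69.3
```

>>> play_rows([
  [[1,0,0,0.01,0],[1,0,0,0.018,0],[1,0,0,0.024,0],[1,0,0,0.024,0],[1,0,0,0.024,0]],
])

```text
clock: 17.52
tcp_pos: [0.5191, -0.0063, 0.1642]
orientation: [0.001, 3.141, -0.0]
contact_force: [-0.7, 0.2, 4.0]
grip_width: 0.0166
gripper_force: 69.5
```

>>> play_rows([
  [[1,0,0,0.005,0],[1,0,0,0.01,0],[1,0,0,0.01,0],[1,0,0,0.01,0]],
])

```text
clock: 17.85
tcp_pos: [0.5197, -0.0061, 0.1633]
orientation: [0.001, 3.14, -0.001]
contact_force: [-1.8, -1.4, 12.5]
grip_width: 0.017
gripper_force: 70.6
```

>>> play_rows([
  [[1,0,0,0.002,0],[1,0,0,0.002,0],[1,0,0,0.002,0],[1,0,0,0.002,0],[1,0,0,0.002,0],[1,0,0,0.002,0]],
])

```text
clock: 18.35
tcp_pos: [0.5198, -0.0061, 0.1631]
orientation: [0.001, 3.14, -0.001]
contact_force: [-3.3, -1.8, 14.6]
grip_width: 0.0165
gripper_force: 70.8
```

The force jumped from about 4 N to 14 N with almost no further travel, so the button is at its stop.

```bash
python3 -c "
from h import *
o=get_obs();print(o['tcp_pos'],o['contact_force']);print(r.hand_in())"
```

```text
[ 0.51980571 -0.00608354  0.16314493] [-3.27818321 -1.81006461 14.60010007]
the job is handed in; nothing more can be done
None
```

The job is handed in at 18.4 s: the pack lies flat in the bay, released, and the gripped stylus holds the reset button against its stop with about 14 N; the hand-in gave no verdict.

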